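# Lubricate a derailleur's cage pivot and hold the cage wound to its stop

### The job

On the training stand, give the derailleur's cage pivot a shot of lubricant by pressing the nozzle of the clipped-in spray can right down and letting it come up again. Then swing the cage arm by its free end down and forward against its spring until it is fully wound to its stop, and keep holding it there with the gripper's fingers so that the chain can be threaded: finish while holding, do not let go. Leave everything else on the desk where it lies.

Things in the scene. Friction and masses are not known exactly. Their poses are not given: they have to be found in the camera images.
- stand: training stand fixed to the desk: board 250 x 290 mm, 12 mm thick, with a cassette on a post, a hanger plate, a bicycle rear derailleur hung from it and a spray can in a clip. Origin on the desk below the cage pivot; x axis to the drive side (derailleur and can side), y to the bicycle's front, z up; yaw up to 20 degrees. Highest part: the cassette (x -35 to 0, y -20 to 80 mm), top at 293 mm
- cage_pivot (a point): point on the cage pivot axis, mid-width of the cage, 150 mm above the desk. The axis is level, along the stand's x. The black pivot body (32 mm across) lies on this axis, 9 to 38 mm to +x; the space around the rear half of the cage is free on both sides and above
- lower_wheel (a point): centre of the toothed lower jockey wheel at the free rear end of the cage arm, 100 mm from the pivot. The cage is two aluminium plates, 16 mm wide overall along the stand's x, 18 mm deep, flat on both outer sides; the wheels (46 mm across, 6 mm thick) run between the plates and stand out above and below them
- cage_arm (a joint): cage arm's angle, rad. 0 = relaxed, pointing to the rear (stand -y) and 0.52 rad above level. Grows as the free end swings down and forward about the pivot; 1.22 = wound to its stop, pointing to the rear and 0.70 rad below level. The spring always drives it back to 0: 3.5 N at the lower wheel when relaxed, 8.5 N at the stop
- nozzle_top (a point): centre of the flat top of the spray can's black nozzle cap, 154 mm above the desk: 23 mm across, 15 mm high, 100 mm to +x and 104 mm to +y of the stand's origin. A thin tube leaves its side, 4 mm below the top, towards the cage pivot. The can (45 mm across) is fixed upright in its clip
- nozzle (a joint): how far the nozzle cap is pressed down, m: 0 = up, 0.005 = fully down. Sprung: 2 N to start, 6 N fully down; comes up by itself when let go
- screwdriver: bystander: screwdriver lying on the desk behind the stand, about 200 mm long, origin on its underside
- hex_key: bystander: loose L-shaped hex key, 90 by 25 mm, 6 mm thick, lying on the stand's base board
- spare_sprocket: bystander: loose steel sprocket ring, 52 mm across, 5 mm thick, lying on the stand's base board
- kit_motor: bystander: white and grey kit motor, 38 by 110 mm, 36 mm high, lying on the stand's base board on the robot's side of the cage
- control_brick: bystander: white kit control brick, 110 by 72 mm, 40 mm high, origin under its centre
- cleaner_bottle: bystander: loose white screen-cleaner bottle, 48 mm across, 130 mm high, origin under its centre; not the can of the task
- kit_wheel: bystander: kit wheel with rubber tyre lying flat, 62 mm across, 28 mm high
- parts_cup: bystander: empty clear plastic cup, 70 mm across, 60 mm high

How it is judged (in metres and radians):
On the way, in this order (a step that is already met when the one before it is completed fails the run):
1. the nozzle is pressed right down (value of joint nozzle above 0.0038 m), for 0.1 s.
2. the nozzle has come up again (value of joint nozzle below 0.001 m), for 0.1 s.
3. the cage arm is wound to its stop and held by the fingers (value of joint cage_arm above 1.15 rad and contact force between the fingers and cage_arm above 4 N), for 0.5 s.
At the end, for the whole second after the job is handed in: the cage arm is within 0.07 rad (4 degrees) of its stop, held there by the fingers with more than 4 N, the nozzle is up, and no bystander has moved more than 30 mm (all of step 3 and value of joint nozzle below 0.001 m and velocity of joint cage_arm below 0.3 rad/s and distance of each of screwdriver, hex_key, spare_sprocket, kit_motor, control_brick, cleaner_bottle, kit_wheel, parts_cup from where it was at the start of the episode below 0.03 m); the arm keeps its last pose, push and grip.
It fails at once if a bystander is pushed more than 30 mm away (distance of any of screwdriver, hex_key, spare_sprocket, kit_motor, control_brick, cleaner_bottle, kit_wheel, parts_cup from where it was at the start of the episode above 0.03 m).
It also fails if it takes over 48 s, if anything falls off the work surface, if the arm or the gripper's body presses on something with over 40 N, if the wrist force passes 120 N, or if a joint passes its speed limit or range.

### The arm

A 6-joint arm with a two-finger parallel gripper is mounted at the origin on the work surface. World frame = base frame: x ahead of the robot, y to its left, z up, the work surface at z = 0. Lengths are in mm, angles in rad, forces in N, time in s.
With the tool pointing down it reaches from about 400 to 925 mm from the base axis. Payload 12.5 kg.
Tool frame: the origin (TCP) lies midway between the tips of the shut fingers; the grasp point (between the pads) lies 19 mm behind it; z points along the fingers, y is the direction in which the jaws open and shut (so a half turn about z gives the same grasp; the last joint's range is limited). The gripper opens to 95 mm and grips with 3 to 60 N. Pads are 20 mm wide; open, the fingers measure 119 mm over their backs; the gripper's body (75 mm by 180 mm) begins 59 mm behind the grasp point.
Start: joints at [-1.263, 0.491, 1.559, -0, 1.092, -0.106], TCP at [251.331, -572.258, 214.661] pointing down, gripper open.
Joint ranges: [-3.1, 3.1], [-0.84, 2.19], [0.05, 2.79], [-1.13, 4.28], [0.06, 2.93], [-2.69, 2.69]. Speed limits (rad/s): [2.22, 2.22, 2.79, 3.14, 3.14, 3.14].

### API

Orientations are given as [roll, pitch, yaw] about the fixed x, y, z axes, in that order (R = Rz(yaw) Ry(pitch) Rx(roll)).
In Python, from cell import * gives the robot as it stands. The module is installed in compiled form; this text tells all that it offers.
- The arm moves only by the tool carry_out, never from a script. Its argument "moves" is a list of rows, each an object of numbers: "dx", "dy", "dz": the shift along the tool's x, y, z in m; "twist": the turn about the tool's z in degrees. A call has 1 to 5 rows; each row is the pose to reach, as a shift and turn from the pose commanded when the call began, along the tool's axes at that moment; what a row does not reach only later rows make up. A row lasts 1/10 s, in which the tool goes at most 50 mm and 8.59 degrees, less where a joint would pass 70% of its speed; a pose out of reach is approached as far as the arm can. A call with a gripper value outside its range is refused whole. "grip" is the finger opening in m, from 0 to 0.0951, set as the call begins (left out, the last holds). The fingers move at their own pace and stop on an object; the grip force is fixed at half the most. Time passes only in rows, so rows that repeat a pose let the fingers close. It gives the time, the measured TCP pose, the force and the opening at its end, in the units of the state.
- state(): the state, without advancing time (a new reading comes with each control period).
- read_camera(name): name is "scene" or "top"; returns (picture, depth): 384x512x3 uint8, red, green, blue; 384x512 float32, mm along the optical axis (not along the pixel's ray), 0 where there is no reading.
- camera_info(name): a dict with "mtx" (3x3 intrinsics, pixels), "R" (3x3) and "t" (3): a world point X has camera coordinates R X + t. Camera axes: x right, y down, z forward; pixel columns grow to the right and rows downward; lengths in mm; the calibration is good to about 2 mm. A picture is of the moment at which its call begins. camera_info takes no time and is no camera call.
- job_done(): hands the job in, once; it reports no verdict.
The state is a dict: "t": time; "joints": joint angles; "qvel": joint speeds; "tau": joint torques, N m; "eef_pos": TCP position; "tcp_rot": TCP orientation; "ft_force": force on the tool from outside, world axes, zero at the start; "moment": the same for the moment, N m; "opening": opening from 0.0 (shut) to 1.0 (fully open).
Only numpy, scipy, OpenCV 4.12 (cv2) and the standard library are available. Lean on these libraries where they do the work, as an engineer would, in place of code of your own. Each camera call takes 0.05 s, during which the arm holds its last target. There are 200 camera calls.

## Working session

There is one attempt and no reset: what is moved stays moved. The work goes in short steps, Python scripts to look and compute and a tool call to move; the robot and the scene stay as the last step left them, time stands still between calls to the robot, and variables do not carry over. Pictures are saved under pics/ and viewed, about 8 in all and at most 12, crops included, and the job is handed in when it is done.

Besides the shell and the picture viewer there is one more tool, called after "Emit:" as a command line: name --argument value ..., lists and objects as JSON in quotes. carry_out: Moves the arm, as the interface text tells. Its arguments: {"type":"object","properties":{"moves":{"type":"array","items":{"type":"object","properties":{"dx":{"type":"number"},"dy":{"type":"number"},"dz":{"type":"number"},"twist":{"type":"number"}}}},"grip":{"type":"number"}},"required":["moves"]}

```bash
mkdir -p pics; cat > h.py <<'E'
from cell import *
import numpy as np, cv2
def look(n):
    p,d=read_camera(n); c=camera_info(n)
    K,R,t=[np.array(c[k],float) for k in("mtx","R","t")]
    v,u=np.mgrid[0:384,0:512]
    pc=np.stack([(u-K[0,2])/K[0,0]*d,(v-K[1,2])/K[1,1]*d,d],-1)
    W=(pc-t.ravel())@R
    W[d==0]=np.nan
    return p,W
def save(n,p): cv2.imwrite("pics/"+n,p[...,::-1])
E
python3 - <<'E'
from h import *
for n in("scene","top"):
    p,W=look(n); np.savez(n,p=p,W=W); save(n+"0.png",cv2.resize(p,(800,600)))
    c=camera_info(n); print(n,-np.array(c["R"]).T@np.ravel(c["t"]),np.array(c["R"])[2],c["mtx"][0][0])
print(state())
E
```

```text
scene [1103.67100843  280.40535588 1067.36500244] [-0.51384281 -0.24253051 -0.82288792] 363.19733536492674
top [ 400.24281848   32.11435826 1638.90982658] [ 8.79309191e-02  3.53989479e-04 -9.96126512e-01] 483.1110439762844
{'t': 0.1, 'joints': array([-1.26260408e+00,  4.91490971e-01,  1.55938475e+00, -2.63802245e-05,
        1.09168650e+00, -1.05599692e-01]), 'qvel': array([-5.00624797e-04,  4.08991944e-04, -1.95551432e-03,  6.89173413e-04,
        3.99042038e-05,  9.80605706e-04]), 'tau': array([ 3.55783872e-03, -6.13622475e+01, -2.58606416e+01,  6.93908427e-02,
        4.70189180e-02, -4.71542626e-05]), 'eef_pos': array([ 251.25361125, -572.04375855,  214.12663872]), 'tcp_rot': array([-3.14062603e+00, -7.89274083e-05,  4.13804069e-01]), 'ft_force': array([-0.9118457 , -0.62501734,  0.86119361]), 'moment': array([ 0.0757172 , -0.00039298, -0.03826203]), 'opening': 1.0018517700024987}
```

View pics/scene0.png

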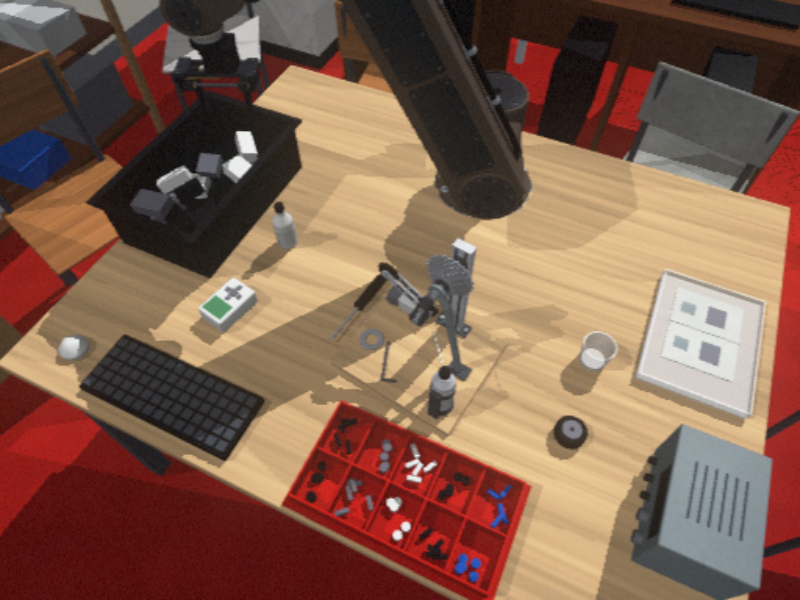

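View pics/top0.png

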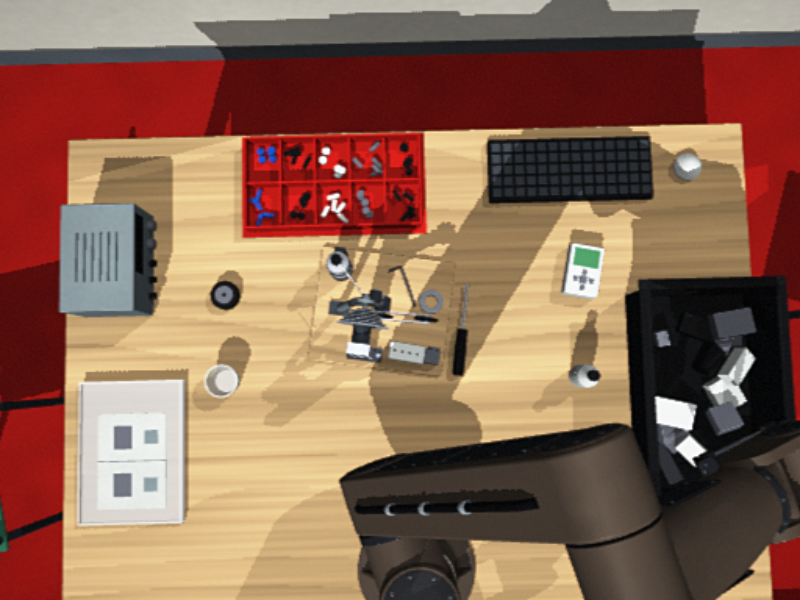

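The scene picture shows the stand mid-desk (cassette ~(450,275), can ~(443,390)). In the top picture the can is at ~(338,260), the cage runs from ~(375,305) to the free end at ~(435,320), and the kit motor is at ~(415,353). The stand's front therefore points to world +y and the drive side to +x.

```bash
python3 - <<'E'
from h import *
for n,(u0,u1,v0,v1) in dict(top=(190,310,145,245),scene=(205,325,145,275)).items():
    z=np.load(n+".npz");p,W=z["p"],z["W"]
    save(n+"_c.png",cv2.resize(p[v0:v1,u0:u1],None,fx=4.6 if n=="scene" else 6,fy=4.6 if n=="scene" else 6,interpolation=cv2.INTER_CUBIC))
z=np.load("top.npz");W=z["W"]
s=W[150:245,190:310].reshape(-1,3)
# can cap: z 145-160 in can region
for lo,hi in((146,162),(95,135),(185,230)):
    m=(s[:,2]>lo)&(s[:,2]<hi); q=s[m]
    print(lo,hi,len(q)); print(np.round(q[np.lexsort((q[:,1],))][::max(1,len(q)//40)]).astype(int).tolist())
E
```

```text
146 162 115
[[526, 15, 159], [514, 37, 156], [554, 39, 160], [548, 39, 155], [520, 40, 159], [558, 42, 157], [539, 42, 154], [533, 42, 150], [539, 45, 161], [530, 46, 156], [564, 48, 154], [551, 48, 159], [521, 49, 146], [517, 52, 160], [531, 55, 151], [521, 55, 154], [536, 58, 161], [521, 58, 156], [537, 67, 156], [542, 70, 160], [534, 70, 154], [539, 73, 160], [543, 76, 160], [571, 94, 156], [572, 97, 149], [581, 103, 152], [585, 106, 152], [597, 115, 152], [604, 119, 150], [607, 121, 153], [609, 124, 156], [558, 126, 147], [617, 128, 149], [554, 129, 152], [619, 130, 153], [641, 136, 156], [638, 136, 156], [626, 137, 150], [630, 137, 147], [645, 139, 153], [632, 139, 155], [642, 139, 152], [638, 142, 158], [642, 142, 153], [629, 143, 154], [645, 145, 155], [651, 146, 152], [648, 146, 152], [636, 146, 151], [637, 148, 160], [644, 148, 157], [642, 149, 155], [633, 149, 151], [648, 151, 156], [632, 152, 156], [645, 152, 152], [641, 155, 158], [640, 155, 148]]
95 135 161
[[458, 79, 132], [446, 98, 127], [543, 124, 134], [643, 126, 120], [632, 127, 113], [624, 128, 96], [650, 129, 120]
[... 565 characters left out ...]
35, 170, 97]]
185 230 203
[[511, -50, 207], [508, -43, 216], [508, -37, 216], [508, -35, 209], [509, -32, 206], [520, -29, 211], [518, -26, 203], [511, -25, 222], [514, -23, 220], [513, -19, 225], [513, -16, 229], [512, -14, 212], [515, -11, 213], [514, -8, 216], [523, 0, 186], [511, 9, 190], [511, 18, 188], [560, 56, 218], [495, 57, 219], [558, 59, 213], [495, 60, 215], [558, 62, 217], [543, 62, 216], [570, 65, 210], [549, 65, 213], [570, 68, 213], [545, 68, 226], [570, 71, 214], [559, 71, 211], [557, 74, 221], [498, 75, 227], [555, 77, 216], [455, 79, 213], [541, 80, 211], [447, 103, 207], [555, 106, 223], [552, 109, 226], [447, 110, 191], [542, 113, 212], [543, 117, 194], [505, 122, 223]]
```

View pics/top_c.png

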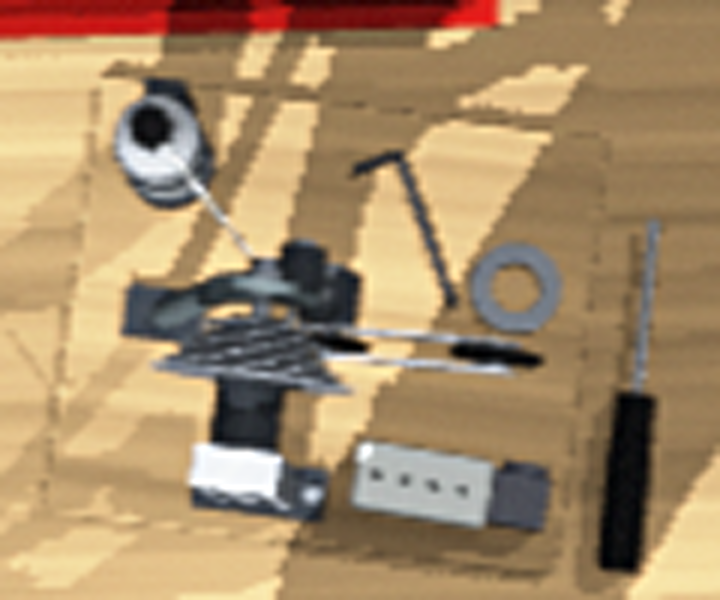

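The crop shows the nozzle cap at crop px ~(150,125), the lower wheel ~(497,355), and the plates running left to right with the motor just below them.

```bash
cat >> h.py <<'E'
def ray(n,u,v,z):
    c=camera_info(n);K,R,t=[np.array(c[k],float) for k in("mtx","R","t")]
    C=-R.T@t.ravel(); d=R.T@np.linalg.inv(K)@[u,v,1]
    return C+d*(z-C[2])/d[2]
def to_tool(P):
    from scipy.spatial.transform import Rotation as Ro
    s=state(); return Ro.from_euler("xyz",s["tcp_rot"]).as_matrix().T@(np.array(P)-s["eef_pos"])
E
python3 - <<'E'
from h import *
N=ray("top",189.5+150/6,144.5+126/6,154); Wl=ray("top",189.5+497/6,144.5+355/6,200)
d=(N-Wl)[:2]; yaw=np.arctan2(d[1],d[0])-np.arctan2(190.8,100)
R=np.array([[np.cos(yaw),-np.sin(yaw)],[np.sin(yaw),np.cos(yaw)]])
O1=N[:2]-R@[100,104];O2=Wl[:2]-R@[0,-86.8]
print(N,Wl,np.hypot(*d),215.4,np.degrees(yaw),O1,O2)
print(to_tool([N[0],N[1],330]))
W=np.load("top.npz")["W"]; q=W[160:172,208:222].reshape(-1,3); q=q[(q[:,2]>144)&(q[:,2]<164)]; print("cap",np.median(q,0),len(q))
# scene check
z=np.load("scene.npz")["W"].reshape(-1,3);k=(abs(z[:,0]-N[0])<14)&(abs(z[:,1]-N[1])<14)&(z[:,2]>144)&(z[:,2]<170);print("scene cap",np.median(z[k],0),k.sum())
E
```

```text
[640.01442317 147.12453018 154.        ] [513.31087146 -27.28971158 200.        ] 215.57856512856546 215.4 -8.337161274939861 [525.9914396   58.72340339] [525.89669472  58.59298198]
[ 645.1318444  -502.26179696 -115.33699714]
cap [638.52191934 145.49408591 154.06667591] 46
scene cap [641.76464169 146.93701626 154.49233197] 58
```

View pics/scene_c.png

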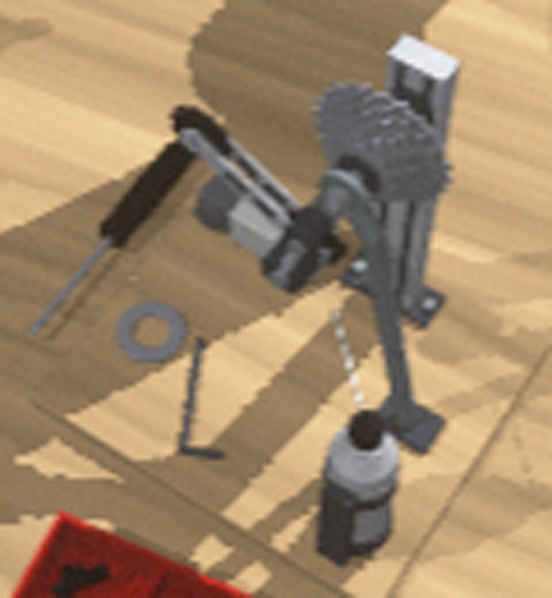

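The scene crop agrees: the free end is up at the rear, the can's black cap is at crop px ~(366,430), and the hanger bracket stands between them. Both measurements match the given sizes (215.6 vs 215.4 mm), and the stand yaw is -8.3°. I'll shut the fingers, rise and go above the nozzle.

Emit:
carry_out --grip 0 --moves '[{"dz":-0.05},{"dz":-0.1},{"dz":-0.125,"dx":0.03,"dy":-0.023},{"dz":-0.125,"dx":0.07,"dy":-0.054,"twist":8},{"dz":-0.125,"dx":0.11,"dy":-0.085,"twist":16}]'

```text
schema error: expected keys dx, dy, dz, twist
```

```bash
python3 -c "
from h import *
s=state();print(s['t'],s['eef_pos'],s['tcp_rot'],s['opening'],s['ft_force'],to_tool([640.5,146.5,330]))"
```

```text
0.1 [ 251.25361125 -572.04375855  214.12663872] [-3.14062603e+00 -7.89274083e-05  4.13804069e-01] 1.0018517700024987 [-0.9118457  -0.62501734  0.86119361] [ 645.32531689 -501.49473069 -115.33772334]
```

All keys are needed in every row.

Emit:
carry_out --grip 0 --moves '[{"dx":0,"dy":0,"dz":-0.05,"twist":0},{"dx":0,"dy":0,"dz":-0.1,"twist":0},{"dx":0.03,"dy":-0.023,"dz":-0.125,"twist":0},{"dx":0.07,"dy":-0.054,"dz":-0.125,"twist":8},{"dx":0.11,"dy":-0.085,"dz":-0.125,"twist":16}]'

```text
t: 0.6
eef_pos: [317.6, -450.0, 340.0]
tcp_rot: [3.141, -0.0, 0.128]
ft_force: [0.8, -0.2, 0.1]
opening: 0.636
```

```bash
python3 -c "
from h import *
s=state();print(s['t'],s['eef_pos'],s['tcp_rot'],s['opening'],s['ft_force'],to_tool([640.5,146.5,330]))"
```

```text
0.6 [ 317.55875799 -449.97918716  339.96644678] [ 3.14082699e+00 -3.97115726e-04  1.27825899e-01] 0.6363226598804149 [ 0.7958467  -0.24793749  0.07653041] [ 396.3405236  -550.45240458    9.70238117]
```

Emit:
carry_out --moves '[{"dx":0.028,"dy":-0.04,"dz":0,"twist":8},{"dx":0.056,"dy":-0.078,"dz":0,"twist":15.6},{"dx":0.084,"dy":-0.117,"dz":0,"twist":15.6},{"dx":0.112,"dy":-0.156,"dz":0,"twist":15.6},{"dx":0.14,"dy":-0.195,"dz":0,"twist":15.6}]'

```text
t: 1.1
eef_pos: [430.3, -237.3, 339.5]
tcp_rot: [-3.142, 0.0, -0.138]
ft_force: [1.1, -0.8, -0.5]
opening: 0.215
```

```bash
python3 -c "
from h import *
s=state();print(s['t'],s['eef_pos'],s['tcp_rot'],s['opening'],s['ft_force'],to_tool([640.5,146.5,330]))"
```

```text
1.1 [ 430.27893455 -237.34819609  339.54348648] [-3.14153740e+00  1.51466566e-04 -1.37997517e-01] 0.21520152411331803 [ 1.07681722 -0.80039819 -0.51316344] [ 155.42189382 -409.11659312    9.54255159]
```

Emit:
carry_out --moves '[{"dx":0.017,"dy":-0.045,"dz":0,"twist":0},{"dx":0.034,"dy":-0.09,"dz":0,"twist":0},{"dx":0.051,"dy":-0.135,"dz":0,"twist":0},{"dx":0.068,"dy":-0.18,"dz":0,"twist":0},{"dx":0.085,"dy":-0.225,"dz":0,"twist":0}]'

```text
t: 1.6
eef_pos: [545.5, -26.0, 339.5]
tcp_rot: [3.141, 0.0, -0.138]
ft_force: [0.3, -0.1, 0.6]
opening: 0.003
```

Emit:
carry_out --moves '[{"dx":0.017,"dy":-0.045,"dz":0,"twist":0},{"dx":0.034,"dy":-0.09,"dz":0,"twist":0},{"dx":0.052,"dy":-0.135,"dz":0,"twist":0},{"dx":0.07,"dy":-0.182,"dz":0,"twist":0},{"dx":0.07,"dy":-0.182,"dz":0,"twist":0}]'

```text
t: 2.1
eef_pos: [640.6, 147.2, 337.8]
tcp_rot: [-3.141, 0.002, -0.134]
ft_force: [-0.3, -0.4, -0.6]
opening: 0.006
```

```bash
python3 -c "
from h import *
s=state();print(s['t'],s['eef_pos'],s['tcp_rot'],s['opening'],s['ft_force'],to_tool([640.5,146.5,156]))"
```

```text
2.1 [640.55776266 147.23782817 337.8277159 ] [-3.14120880e+00  1.66598866e-03 -1.33553339e-01] 0.005804478539956537 [-0.32961627 -0.44131387 -0.56185746] [  0.34392118   0.80874512 181.82709821]
```

Emit:
carry_out --moves '[{"dx":0,"dy":0,"dz":0.045,"twist":0},{"dx":0,"dy":0,"dz":0.09,"twist":0},{"dx":0,"dy":0,"dz":0.135,"twist":0},{"dx":0,"dy":0,"dz":0.165,"twist":0},{"dx":0,"dy":0,"dz":0.165,"twist":0}]'

```text
t: 2.6
eef_pos: [637.2, 141.8, 170.4]
tcp_rot: [3.139, 0.007, -0.138]
ft_force: [-0.1, 0.1, 0.9]
opening: 0.004
```

```bash
python3 -c "
from h import *
s=state();print(s['t'],s['eef_pos'],s['tcp_rot'],s['opening'],s['ft_force'],to_tool([640.5,146.5,154]))
p,W=look('scene');save('s1.png',cv2.resize(p[130:290,190:350],None,fx=3.7,fy=3.7,interpolation=cv2.INTER_CUBIC))"
```

```text
2.6 [637.21963945 141.81910967 170.41256258] [ 3.13942508  0.00744121 -0.13812052] 0.003842970592476454 [-0.10472543  0.10538273  0.93500825] [ 2.72670289 -5.12347822 16.38165963]
```

View pics/s1.png

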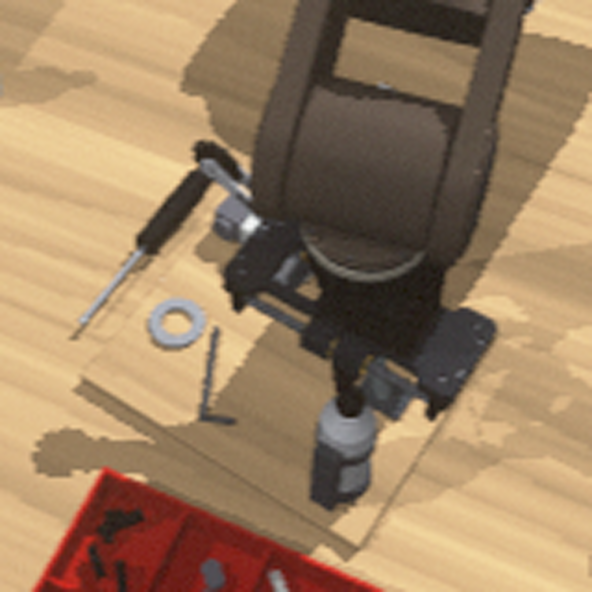

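The picture shows the shut fingers directly above the cap at ~(350,400), with clear space to the hanger. TCP is about 6 mm short, so I'll correct that and then press.

Emit:
carry_out --moves '[{"dx":0.003,"dy":-0.005,"dz":0.0,"twist":0},{"dx":0.003,"dy":-0.005,"dz":0.008,"twist":0},{"dx":0.003,"dy":-0.005,"dz":0.012,"twist":0},{"dx":0.003,"dy":-0.005,"dz":0.012,"twist":0}]'

```text
t: 3.05
eef_pos: [642.8, 147.2, 162.5]
tcp_rot: [3.141, 0.0, -0.138]
ft_force: [0.2, -0.3, -0.1]
opening: 0.006
```

```bash
python3 -c "
from h import *
s=state();print(s['t'],s['eef_pos'],s['tcp_rot'],s['opening'],s['ft_force'],to_tool([640.5,146.5,154]))"
```

```text
3.05 [642.77886875 147.15488676 162.51843737] [ 3.14142408e+00  1.60204931e-04 -1.37639195e-01] 0.0058418586843496855 [ 0.24068451 -0.27734638 -0.05841691] [-2.16609827  0.95992949  8.51894643]
```

Emit:
carry_out --moves '[{"dx":-0.002,"dy":0.001,"dz":0.007,"twist":0},{"dx":-0.002,"dy":0.001,"dz":0.009,"twist":0},{"dx":-0.002,"dy":0.001,"dz":0.011,"twist":0},{"dx":-0.002,"dy":0.001,"dz":0.012,"twist":0},{"dx":-0.002,"dy":0.001,"dz":0.012,"twist":0}]'

```text
t: 3.55
eef_pos: [640.6, 146.3, 150.7]
tcp_rot: [3.141, 0.001, -0.138]
ft_force: [-3.8, -1.0, 4.5]
opening: 0.004
```

Emit:
carry_out --moves '[{"dx":0,"dy":0,"dz":0.001,"twist":0},{"dx":0,"dy":0,"dz":0.002,"twist":0},{"dx":0,"dy":0,"dz":0.0025,"twist":0},{"dx":0,"dy":0,"dz":0.0025,"twist":0},{"dx":0,"dy":0,"dz":0.0025,"twist":0}]'

```text
t: 4.05
eef_pos: [640.7, 146.4, 149.2]
tcp_rot: [3.142, -0.001, -0.138]
ft_force: [-6.8, -2.3, 12.7]
opening: 0.003
```

The force is 12.7 N, above the 6 N full-press spring force, so the cap is on its stop. I'll hold briefly, then release.

Emit:
carry_out --moves '[{"dx":0,"dy":0,"dz":0,"twist":0},{"dx":0,"dy":0,"dz":0,"twist":0},{"dx":0,"dy":0,"dz":-0.01,"twist":0},{"dx":0,"dy":0,"dz":-0.03,"twist":0},{"dx":0,"dy":0,"dz":-0.08,"twist":0}]'

```text
t: 4.55
eef_pos: [639.7, 146.3, 225.4]
tcp_rot: [3.14, 0.006, -0.138]
ft_force: [0.8, 0.1, 0.2]
opening: 0.004
```

Emit:
carry_out --grip 0.06 --moves '[{"dx":0,"dy":0,"dz":-0.05,"twist":0},{"dx":0,"dy":0,"dz":-0.095,"twist":0},{"dx":0,"dy":0,"dz":-0.12,"twist":0},{"dx":0,"dy":0,"dz":-0.12,"twist":0}]'

```text
t: 4.95
eef_pos: [641.8, 146.7, 352.6]
tcp_rot: [-3.14, -0.007, -0.138]
ft_force: [0.5, -0.2, -0.6]
opening: 0.284
```

```bash
python3 -c "
from h import *
s=state();print(s['t'],s['eef_pos'],s['tcp_rot'],s['opening'],s['ft_force'],to_tool([513,-27.5,330]))
p,W=look('top');q=W[158:174,206:224].reshape(-1,3);q=q[(q[:,2]>140)&(q[:,2]<164)];print(len(q),np.median(q,0) if len(q) else 0)
p,z=look('scene');z=z.reshape(-1,3);k=(abs(z[:,0]-640.5)<14)&(abs(z[:,1]-147)<14)&(z[:,2]>144)&(z[:,2]<170);print('scene cap',np.median(z[k],0),k.sum())"
```

```text
4.95 [641.83918871 146.66714511 352.56422533] [-3.1396028  -0.00734606 -0.13765259] 0.28442537527091655 [ 0.51441124 -0.20992256 -0.5926139 ] [-103.88451734  190.24176764   21.42316853]
0 0
scene cap [642.2515703  146.96462665 154.79215814] 60
```

Emit:
carry_out --moves '[{"dx":-0.021,"dy":0.038,"dz":0,"twist":-8.5},{"dx":-0.042,"dy":0.076,"dz":0,"twist":-17},{"dx":-0.063,"dy":0.114,"dz":0,"twist":-25.5},{"dx":-0.084,"dy":0.152,"dz":0,"twist":-34},{"dx":-0.104,"dy":0.19,"dz":0,"twist":-42.5}]'

```text
t: 5.55
eef_pos: [510.3, -28.2, 346.5]
tcp_rot: [-3.14, 0.002, 0.609]
ft_force: [0.2, -0.0, 0.7]
opening: 0.629
```

Emit:
carry_out --moves '[{"dx":0,"dy":0,"dz":0,"twist":-8.5},{"dx":0,"dy":0,"dz":0,"twist":-17},{"dx":0,"dy":0,"dz":0,"twist":-25.5},{"dx":0,"dy":0,"dz":0,"twist":-34},{"dx":0,"dy":0,"dz":0,"twist":-42.5}]'

```text
t: 6.05
eef_pos: [511.6, -27.2, 346.5]
tcp_rot: [-3.139, 0.0, 1.351]
ft_force: [-0.8, -0.6, 0.2]
opening: 0.63
```

Emit:
carry_out --moves '[{"dx":0,"dy":0,"dz":0,"twist":-4.6},{"dx":0,"dy":0,"dz":0,"twist":-4.6}]'

```text
t: 6.25
eef_pos: [511.7, -27.2, 346.7]
tcp_rot: [-3.139, -0.0, 1.426]
ft_force: [-0.6, 0.1, 0.2]
opening: 0.631
```

```bash
python3 -c "
from h import *
s=state();print(s['t'],s['eef_pos'],s['tcp_rot'],s['opening'],s['ft_force'],to_tool([513.3,-27.5,181]))
"
```

```text
6.25 [511.65884289 -27.15177927 346.66354801] [-3.13923522e+00 -3.27727895e-05  1.42593986e+00] 0.6309651756410418 [-0.63536011  0.12646935  0.15848589] [-1.13101250e-01  2.06477006e+00  1.65659137e+02]
```

Emit:
carry_out --moves '[{"dx":-0.001,"dy":0.002,"dz":0.04,"twist":0},{"dx":-0.001,"dy":0.002,"dz":0.08,"twist":0},{"dx":-0.001,"dy":0.002,"dz":0.11,"twist":0},{"dx":-0.001,"dy":0.002,"dz":0.11,"twist":0}]'

```text
t: 6.65
eef_pos: [511.9, -28.2, 234.2]
tcp_rot: [-3.134, -0.0, 1.422]
ft_force: [-0.6, -0.6, 0.3]
opening: 0.631
```

```bash
python3 -c "
from h import *
s=state();print(s['t'],s['eef_pos'],s['tcp_rot'],s['opening'],s['ft_force'],to_tool([513.3,-27.5,181]))
p,W=look('scene');save('s2.png',cv2.resize(p[130:250,190:310],None,fx=5,fy=5,interpolation=cv2.INTER_CUBIC))"
```

```text
6.65 [511.93330445 -28.18151028 234.23809197] [-3.13398617e+00 -2.09647699e-04  1.42238540e+00] 0.631316223726621 [-0.62310986 -0.58556206  0.28965749] [ 0.86494615  1.65581509 53.22721949]
```

View pics/s2.png

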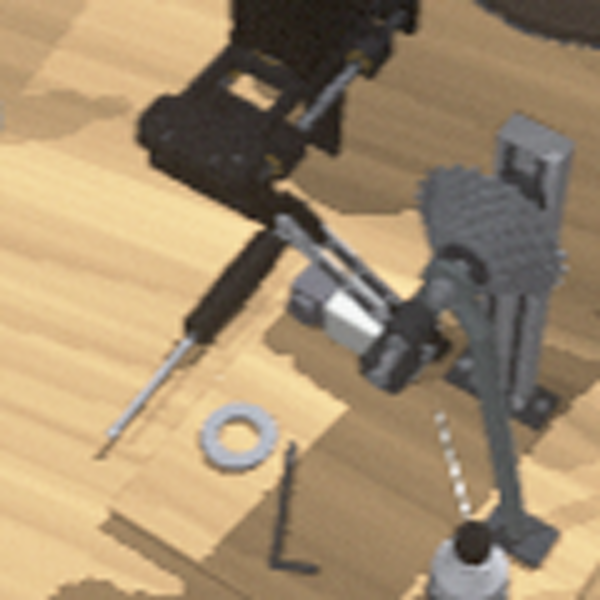

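The picture shows the gripper above the free end of the cage (~(290,225)), jaws across the plates and everything clear. I'll descend straddling it.

Emit:
carry_out --moves '[{"dx":0.001,"dy":0.001,"dz":0.025,"twist":0},{"dx":0.001,"dy":0.001,"dz":0.05,"twist":0},{"dx":0.001,"dy":0.001,"dz":0.055,"twist":0},{"dx":0.001,"dy":0.001,"dz":0.055,"twist":0}]'

```text
t: 7.1
eef_pos: [515.3, -27.7, 183.9]
tcp_rot: [3.141, 0.0, 1.424]
ft_force: [0.0, 0.1, 0.4]
opening: 0.632
```

Emit:
carry_out --grip 0 --moves '[{"dx":0,"dy":0,"dz":0,"twist":0},{"dx":0,"dy":0,"dz":0,"twist":0},{"dx":0,"dy":0,"dz":0,"twist":0},{"dx":0,"dy":0,"dz":0,"twist":0},{"dx":0,"dy":0,"dz":0,"twist":0}]'

```text
t: 7.6
eef_pos: [515.0, -27.7, 183.4]
tcp_rot: [3.141, 0.0, 1.425]
ft_force: [-0.1, -0.7, -0.9]
opening: 0.265
```

```bash
python3 -c "
from h import *
s=state();print(s['t'],s['eef_pos'],s['tcp_rot'],s['opening'],s['ft_force'],s['opening']*95.1)
"
```

```text
7.6 [514.97896429 -27.65841577 183.38785341] [3.14112274e+00 9.91494067e-05 1.42487820e+00] 0.26538016594042285 [-0.05549087 -0.70485376 -0.87460553] 25.237653780934213
```

Emit:
carry_out --moves '[{"dx":0,"dy":0,"dz":0,"twist":0},{"dx":0,"dy":0,"dz":0,"twist":0},{"dx":0,"dy":0,"dz":0,"twist":0},{"dx":0,"dy":0,"dz":0,"twist":0}]'

```text
t: 8.0
eef_pos: [513.0, -27.5, 182.9]
tcp_rot: [-3.137, 0.0, 1.425]
ft_force: [-10.0, -0.4, 4.3]
opening: 0.166
```

```bash
python3 -c "
from h import *
s=state();print(s['t'],s['eef_pos'],s['tcp_rot'],s['opening'],s['ft_force'],s['opening']*95.1)
import numpy as np
R=np.array([[np.cos(-.1455),-np.sin(-.1455)],[np.sin(-.1455),np.cos(-.1455)]])
print('grasp in stand',R.T@(s['eef_pos'][:2]-[525.95,58.65]))
for a in np.linspace(.52,-.72,11):print(round(a,2),np.round([-100*np.cos(a)+100*np.cos(.52),-(100*np.sin(a)-100*np.sin(.52))],1))
"
```

```text
8.0 [512.96821705 -27.50423358 182.92366802] [-3.13713988e+00  2.81399240e-04  1.42481132e+00] 0.16611454107620477 [-9.98114656 -0.38384654  4.29750272] 15.797492856347073
grasp in stand [ -0.35335336 -87.12607987]
0.52 [ 0. -0.]
0.4 [-5.5 11.1]
0.27 [-9.5 22.8]
0.15 [-12.1  34.9]
0.02 [-13.2  47.3]
-0.1 [-12.7  59.7]
-0.22 [-10.7  71.9]
-0.35 [-7.2 83.8]
-0.47 [-2.3 95.2]
-0.6 [  4.  105.8]
-0.72 [ 11.6 115.6]
```

Gripped at 15.8 mm, which matches the 16 mm cage width. I'll swing along the arc and relieve the 2 mm sideways offset.

Emit:
carry_out --moves '[{"dx":-0.0055,"dy":-0.001,"dz":0.011,"twist":0},{"dx":-0.0095,"dy":-0.002,"dz":0.023,"twist":0},{"dx":-0.012,"dy":-0.002,"dz":0.035,"twist":0},{"dx":-0.013,"dy":-0.002,"dz":0.047,"twist":0},{"dx":-0.013,"dy":-0.002,"dz":0.047,"twist":0}]'

```text
t: 8.5
eef_pos: [510.8, -40.8, 135.5]
tcp_rot: [-3.141, 0.001, 1.424]
ft_force: [-3.7, -4.9, 5.2]
opening: 0.166
```

```bash
cat > c.py <<'E'
from h import *
s=state()
c,n=np.cos(-.1455),np.sin(-.1455)
g=np.array([[c,n],[-n,c]])@(s['eef_pos'][:2]-[525.95,58.65]); z=s['eef_pos'][2]+19-150
print(s['t'],s['eef_pos'],s['tcp_rot'],s['ft_force'],s['opening']*95.1,'stand',g,z,'r',np.hypot(g[1],z),'angle',np.arctan2(z,-g[1]))
E
python3 c.py
```

```text
8.5 [510.8489338  -40.778185   135.53526936] [-3.14090316e+00  5.62580873e-04  1.42448899e+00] [-3.71418145 -4.85379908  5.19111882] 15.828552229483066 stand [  -0.52569071 -100.56704143] 4.535269364152157 r 100.66925294963356 angle 0.04506644056345634
```

Emit:
carry_out --moves '[{"dx":0.0,"dy":-0.0005,"dz":0.0145,"twist":0},{"dx":0.002,"dy":-0.0005,"dz":0.029,"twist":0},{"dx":0.007,"dy":-0.0005,"dz":0.0435,"twist":0},{"dx":0.0135,"dy":-0.0005,"dz":0.057,"twist":0},{"dx":0.0185,"dy":-0.0005,"dz":0.063,"twist":0}]'

```text
t: 9.0
eef_pos: [513.6, -22.6, 72.8]
tcp_rot: [3.141, 0.001, 1.425]
ft_force: [-1.8, -13.0, 6.2]
opening: 0.168
```

```bash
python3 c.py
```

```text
9.0 [513.62989592 -22.56979186  72.78791127] [3.14082887e+00 1.03455549e-03 1.42465802e+00] [ -1.82295993 -12.98554883   6.16035854] 15.968496669631628 stand [ -0.41409681 -82.1478428 ] -58.21208873230057 r 100.68224943885022 angle -0.6164917269737203
```

Emit:
carry_out --moves '[{"dx":0.001,"dy":0,"dz":0.004,"twist":0},{"dx":0.003,"dy":0,"dz":0.007,"twist":0},{"dx":0.003,"dy":0,"dz":0.008,"twist":0},{"dx":0.003,"dy":0,"dz":0.008,"twist":0}]'

```text
t: 9.4
eef_pos: [514.3, -18.8, 66.0]
tcp_rot: [3.14, -0.0, 1.424]
ft_force: [-1.5, 0.4, 13.2]
opening: 0.168
```

```bash
python3 c.py
```

```text
9.4 [514.28837462 -18.80539195  66.03540356] [ 3.13997944e+00 -2.33208270e-04  1.42432968e+00] [-1.51122722  0.4157174  13.21346863] 15.967797979576241 stand [ -0.30836557 -78.32774833] -64.96459643827504 r 101.7626402424423 angle -0.6924091566668333
```

Emit:
carry_out --moves '[{"dx":0.001,"dy":0,"dz":0.001,"twist":0},{"dx":0.002,"dy":0,"dz":0.0015,"twist":0},{"dx":0.002,"dy":0,"dz":0.0015,"twist":0},{"dx":0.002,"dy":0,"dz":0.0015,"twist":0},{"dx":0.002,"dy":0,"dz":0.0015,"twist":0}]'

```text
t: 9.9
eef_pos: [514.4, -17.5, 64.4]
tcp_rot: [3.14, 0.0, 1.424]
ft_force: [-1.8, -6.0, 8.4]
opening: 0.169
```

```bash
python3 c.py; python3 -c "
from h import *
p,W=look('scene');a=p[130:250,190:310]
p2,W2=look('top');b=p2[145:245,190:310];b=cv2.resize(b,(400,333));a=cv2.resize(a,(400,400))
save('s3.png',np.hstack([a,cv2.copyMakeBorder(b,0,67,0,0,0)]))"
```

```text
9.9 [514.44951064 -17.51600147  64.37518373] [3.14020887e+00 4.97794060e-04 1.42435719e+00] [-1.84245911 -5.98733775  8.41465452] 16.040413737754935 stand [ -0.33587726 -77.0286195 ] -66.62481627277556 r 101.84436344262613 angle -0.7131014543012124
```

View pics/s3.png

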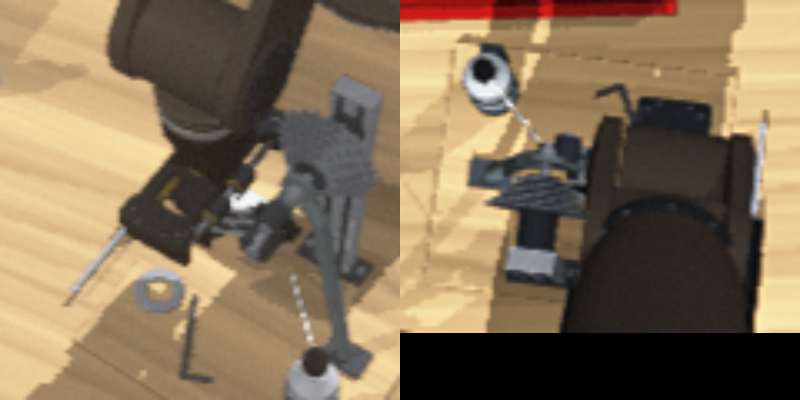

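The picture shows the gripper holding the cage low behind the cassette, with the bystanders in place. The tangential force is about 10 N, so I'll push slightly more to confirm it is on the stop.

Emit:
carry_out --moves '[{"dx":0.0007,"dy":0,"dz":0.0008,"twist":0},{"dx":0.0013,"dy":0,"dz":0.0016,"twist":0},{"dx":0.002,"dy":0,"dz":0.0023,"twist":0},{"dx":0.002,"dy":0,"dz":0.0023,"twist":0},{"dx":0.002,"dy":0,"dz":0.0023,"twist":0}]'

```text
t: 10.5
eef_pos: [514.7, -15.7, 62.0]
tcp_rot: [3.14, 0.001, 1.424]
ft_force: [-2.0, -7.4, 8.9]
opening: 0.169
```

```bash
python3 c.py
```

```text
10.5 [514.73092277 -15.66399461  62.03891522] [3.14025238e+00 5.92274346e-04 1.42428900e+00] [-1.98256644 -7.37731304  8.88249774] 16.033192646666546 stand [ -0.32595588 -75.15538066] -68.96108478248792 r 101.99981596080605 angle -0.7424434207330921
```

Emit:
carry_out --moves '[{"dx":0.001,"dy":0,"dz":0.001,"twist":0},{"dx":0.002,"dy":0,"dz":0.002,"twist":0},{"dx":0.002,"dy":0,"dz":0.002,"twist":0},{"dx":0.002,"dy":0,"dz":0.002,"twist":0},{"dx":0.002,"dy":0,"dz":0.002,"twist":0}]'

```text
t: 11.0
eef_pos: [515.0, -14.0, 60.2]
tcp_rot: [3.14, 0.001, 1.424]
ft_force: [-3.2, -9.9, 12.5]
opening: 0.167
```

```bash
python3 c.py; python3 - <<'E'
from h import *
p,W=look('scene')
save('s4.png',cv2.resize(p[165:225,225:305],None,fx=10,fy=10,interpolation=cv2.INTER_CUBIC))
E
```

```text
11.0 [515.00993383 -13.97811495  60.22612362] [3.14012054e+00 9.61692308e-04 1.42440113e+00] [-3.23877626 -9.88765094 12.46863462] 15.85921273079723 stand [ -0.2943239  -73.44686176] -70.77387637970126 r 101.99697584171057 angle -0.766866297470101
```

View pics/s4.png

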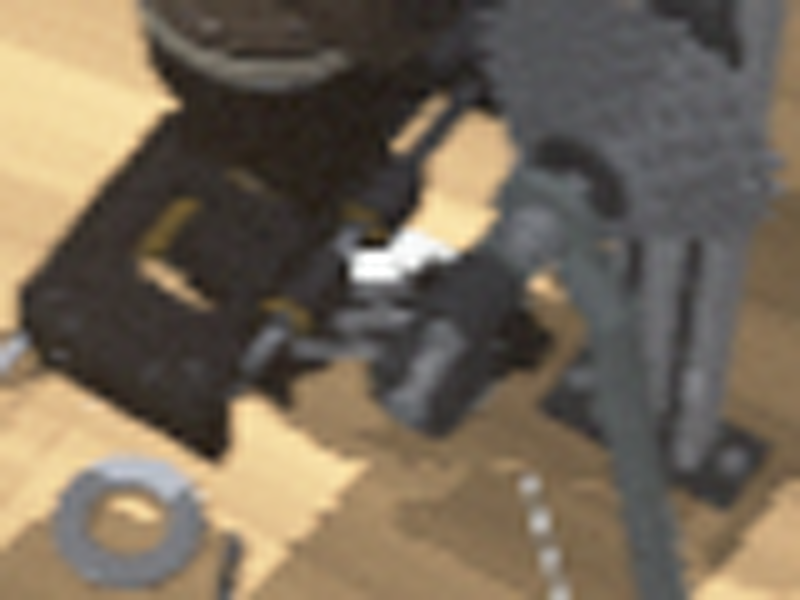

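Tangential force rose by about 4 N over 2.5 mm, far above the spring's own rate, so the cage is against its stop. The picture shows the plates (~(370,330)) sloping down to the gripped end. I'll hold for 0.5 s and check.

Emit:
carry_out --moves '[{"dx":0,"dy":0,"dz":0,"twist":0},{"dx":0,"dy":0,"dz":0,"twist":0},{"dx":0,"dy":0,"dz":0,"twist":0},{"dx":0,"dy":0,"dz":0,"twist":0},{"dx":0,"dy":0,"dz":0,"twist":0}]'

```text
t: 11.55
eef_pos: [515.0, -14.0, 60.2]
tcp_rot: [3.14, 0.001, 1.424]
ft_force: [-3.2, -9.7, 11.9]
opening: 0.168
```

```bash
python3 c.py; python3 - <<'E'
from h import *
p,W=look('scene');z=W.reshape(-1,3);k=(abs(z[:,0]-640.5)<14)&(abs(z[:,1]-147)<14)&(z[:,2]>144)&(z[:,2]<170);print('cap',np.median(z[k],0))
print(job_done())
E
```

```text
11.55 [514.99424177 -13.99961774  60.20550878] [3.14017542e+00 9.38343867e-04 1.42435993e+00] [-3.24167709 -9.69235385 11.90311659] 15.947513353781721 stand [ -0.30673253 -73.47041248] -70.79449121670727 r 102.02823872500119 angle -0.7668516259054904
cap [641.24685263 147.24201824 154.29545382]
the job is handed in; nothing more can be done
None
```

I pressed the nozzle fully down and let it come back up. I then swung the cage arm to its stop and handed the job in at about 11.6 s with the gripper still holding it.

- **Nozzle:** the force reached 12.7 N, against 6 N for a full press. Afterwards the camera put the cap top at 154.3 mm, which is the up position.
- **Cage arm:** it is gripped at 15.9 mm, matching the 16 mm cage width. The pose held steady over the last 0.5 s, with about 15 N on the tool along the swing.
- **Disagreement:** the angle worked out from the gripper position is 0.767 rad below level, but the stop is at 0.70. I put this down to calibration error and a little slip or give at the pads. The force climbed much faster than the spring alone would make it, so I took the cage to be on its stop. I could not see the lower wheel to confirm this.
- **Bystanders:** those in the close-up pictures looked unmoved. I did not measure any of them, and I did not look again at the bottle, brick, cup and kit wheel, which are away from the stand.

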